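# Put the glassware back on its own equipment

## Robot

A 7-joint arm with a two-finger parallel gripper is mounted at the origin on the work surface. World frame = base frame: x ahead of the robot, y to its left, z up, the work surface at z = 0. Lengths are in m, angles in rad, forces in N, time in s.
With the tool pointing down it reaches from about 0.4 to 0.85 m from the base axis. Payload 10.4 kg.
Tool frame: the origin (TCP) lies at the very end of the fingers, on their centre line; the grasp point (between the pads) lies 19 mm behind it (grip_point_offset is the distance from the TCP to the grasp point, in m); z points along the fingers, y is the line along which they close (so a half turn about z gives the same grasp; the last joint's range is limited). The gripper opens to 87 mm and grips with 3 to 60 N. Pads are 19 mm wide; open, the fingers measure 117 mm over their backs; the gripper's body (75 mm by 190 mm) begins 51 mm behind the grasp point.
Start: joints at [1.311, 0.332, -0.065, 1.46, 0.022, 1.35, -0.088], TCP at [0.147, -0.608, 0.223] pointing down, gripper open.
Joint ranges: [-2.6, 2.6], [-0.5, 2.12], [-1.47, 1.34], [0.16, 2.42], [-1.27, 4.41], [0.06, 2.06], [-2.6, 2.6]. Speed limits (rad/s): [2.22, 2.22, 2.79, 2.79, 3.14, 3.14, 3.14].

## Interface

Orientations are given as a unit quaternion [x, y, z, w].
In Python, from bench import * gives the robot as it stands.
- The arm moves only by the tool play_rows, never from a script. Its argument "increments" is text: rows parted by semicolons, each of 7 numbers parted by spaces: the turn, a rotation vector about the tool's x, y, z in rad, then the shift along the tool's x, y, z in m, then the opening, from 0 (shut) to 1 (fully open). A call has 1 to 8 rows; each row is the pose to reach, as a shift and turn from the pose commanded when the call began, along the tool's axes at that moment; what a row does not reach only later rows make up. A row lasts 1/10 s, in which the tool goes at most 50 mm and 8.59 degrees, less where a joint would pass 70% of its speed; a pose out of reach is approached as far as the arm can. A call with a gripper value outside its range is refused whole. The fingers move at their own pace and stop on an object; "grip_force" is the grip in N (left out, the last holds). Time passes only in rows, so rows that repeat a pose let the fingers close. It gives the time, the measured TCP pose, the force, the opening and the grip force at its end, in the units of the state.
- read_state(): the state, without advancing time (a new reading comes with each control period).
- camera(name): name is "scene" or "top"; returns a dict with "color" (480x640x3 uint8, red, green, blue), "fx", "fy", "cx", "cy" (pixels), "camera_from_world" (4x4, takes a point from world to camera coordinates). Camera axes: x right, y down, z forward; pixel columns grow to the right and rows downward; lengths in m; the calibration is good to about 2 mm. A picture is of the moment at which its call begins. There is no depth.
- close_job(): hands the job in; it is judged then, once.
The state is a dict: "time": time; "joint_positions": joint angles; "joint_vel": joint speeds; "joint_torque": joint torques, N m; "ee_pos": TCP position; "eef_rot": TCP orientation; "ft_force": force on the tool from outside, world axes, zero at the start; "torque": the same for the moment, N m; "width": finger opening in m; "grip_force": force on a finger pad.
Only numpy, scipy, OpenCV 4.12 (cv2) and the standard library are available. Lean on these libraries where they do the work, as an engineer would, in place of code of your own. Each camera call takes 0.05 s, during which the arm holds its last target. There are 200 camera calls.

## Task

The four vessels of the staining bench were put back on the wrong equipment after the wash-up. Put each upright in the middle of the plate where it belongs: the conical flask on the hot plate, the staining jar on the shaker, the beaker on the magnetic stirrer and the weighing tin on the balance; the cork mat is free to park one on while you swap them. Set everything down gently without dropping it or tipping it over, and leave the slide rack where it is.

Things in the scene. Friction and masses are not known exactly. Their poses are not given: they have to be found in the camera images.
- flask: Loose empty conical (Erlenmeyer) flask of clear glass, about 80 g, 105 mm tall: base 64 mm across, cone up to 68 mm height, then a straight neck 24 mm across from 68 to 96 mm height, rim 30 mm across. Grip it by the neck from any side, about 85 mm above its base. At the start it stands on the stirrer or on the balance. Origin: centre of its underside; z up.
- stain_jar: Loose staining jar for slides, about 130 g, 92 mm tall: round glass foot 62 mm across and 6 mm high, square clear body 44 x 44 mm with white ribs, and a round white screw cap 57 mm across from 70 to 92 mm height, closed, which is firm enough to lift it by (grip about 82 mm above its base). At the start it stands on the stirrer or on the balance. Origin: centre of its underside; z up.
- beaker: Loose empty beaker of clear glass, about 60 g, 70 mm tall, straight outside 50 mm across, rim 52 mm across with a small spout, thick wall of 5 to 6 mm. Grip it across the outside, about 50 mm above its base. At the start it stands on the shaker or on the hot plate. Origin: centre of its underside; z up.
- tin: Loose round aluminium weighing tin with its lid on, about 70 g, 36 mm tall without the small knob on the lid (46 mm with it), 55 mm across, lid 57 mm across; firm enough to lift by the lid and side together. Grip it across the outside, about 25 mm above its base. At the start it stands on the shaker or on the hot plate. Origin: centre of its underside; z up.
- hotplate: Hot plate (cold): white housing with a square white ceramic plate 116 x 116 mm, one black knob in front. It is fixed and may be turned a little; its controls are on its -x side, towards the robot. Origin: on the bench, straight below the centre of the plate's top, which is 70 mm above the origin.
- shaker: Small laboratory shaker (switched off, platform locked): grey housing with a square platform 116 x 116 mm covered by a black ribbed rubber mat, two metal knobs and a display in front. It is fixed and may be turned a little; its controls are on its -x side, towards the robot. Origin: on the bench, straight below the centre of the mat's top, which is 70 mm above the origin.
- stirrer: Magnetic stirrer (off): white housing with a round steel plate 110 mm across, a black knob on the deck in front. It is fixed and may be turned a little; its controls are on its -x side, towards the robot. Origin: on the bench, straight below the centre of the plate's top, which is 46 mm above the origin.
- balance: Compact balance: grey housing with a round steel pan 100 mm across on a hub, display and keys in front. The pan does not give. It is fixed and may be turned a little; its controls are on its -x side, towards the robot. Origin: on the bench, straight below the centre of the pan's top, which is 46 mm above the origin.
- cork_mat: Square cork mat 115 x 115 mm, 8 mm thick, fixed to the bench, empty at the start: the free spot. Origin: centre of its underside; its top is 8 mm above.
- slide_rack: White plastic rack with steel rods holding upright glass slides with white ends, 70 x 116 mm, 80 mm tall, loose, 300 g: not to be moved. Origin: centre of its underside; z up.

How it is judged:
By the outcome, as a careful person would: the job done as asked, in the order asked, and still so for the second after the job is handed in, with the robot touching nothing.
It also fails if it takes over 141 s, if anything falls off the work surface, if the arm or the gripper's body presses on something with over 40 N, if the wrist force passes 120 N, or if a joint passes its speed limit or range.

## Working session

There is one attempt and no reset: what is moved stays moved. The work goes in short steps, Python scripts to look and compute and a tool call to move; the robot and the scene stay as the last step left them, time stands still between calls to the robot, and variables do not carry over. Pictures are saved under pics/ and viewed, at most 14 in all, crops included, and the job is handed in when it is done.

Besides the shell and the picture viewer there is one more tool, called by a JSON object that holds its "name" and its "arguments". play_rows: Moves the arm, as the interface text tells. Its arguments: {"type":"object","properties":{"increments":{"type":"string"},"grip_force":{"type":"number"}},"required":["increments"]}

```bash
mkdir -p pics; ls; python3 - <<'E'
from bench import *
import cv2,numpy as np
s=read_state();print(s)
for n in("scene","top"):
    c=camera(n);cv2.imwrite(f"pics/{n}0.png",c["color"][:,:,::-1]);print(n,c["fx"],c["fy"],c["cx"],c["cy"],np.round(c["camera_from_world"],4).tolist())
E
```

```text
pics
{'time': 0.0, 'joint_positions': array([ 1.31140326,  0.33289914, -0.06473388,  1.46093431,  0.02162501,
        1.34985428, -0.08845205]), 'joint_vel': array([ 0.00025907, -0.00118669,  0.00120779,  0.0006942 , -0.00094036,
       -0.00024101,  0.00116607]), 'joint_torque': array([ 5.07401073e-04, -6.23252463e+01,  2.44996359e-02, -3.89902103e+01,
       -6.14845916e-02,  3.95232753e-02,  1.44660626e-04]), 'ee_pos': array([ 0.14653682, -0.60719799,  0.22174033]), 'eef_rot': array([ 9.92992791e-01,  1.18172874e-01, -1.19952819e-04, -6.88813953e-04]), 'ft_force': array([-0.58586388,  0.75575176,  0.45261722]), 'torque': array([-0.01063175, -0.02331001,  0.02261099]), 'grip_force': 0.0, 'width': 0.08690132121088379}
scene 607.0606886333655 607.0606886333655 317.24104276954006 243.695359631675 [[-0.6721, 0.7405, 0.0041, 0.3713], [0.5782, 0.5282, -0.6218, -0.2845], [-0.4626, -0.4155, -0.7832, 1.3653], [0.0, 0.0, 0.0, 1.0]]
top 502.7112087393016 502.7112087393016 320.74153561560325 237.6899565594578 [[0.0292, -0.9996, 0.0017, 0.0011], [-0.9861, -0.029, -0.1634, 0.5364], [0.1634, 0.003, -0.9866, 0.8562], [0.0, 0.0, 0.0, 1.0]]
```

View pics/scene0.png

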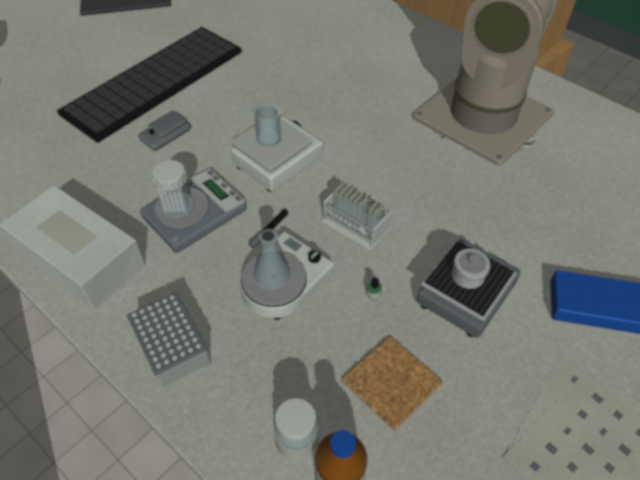

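View pics/top0.png

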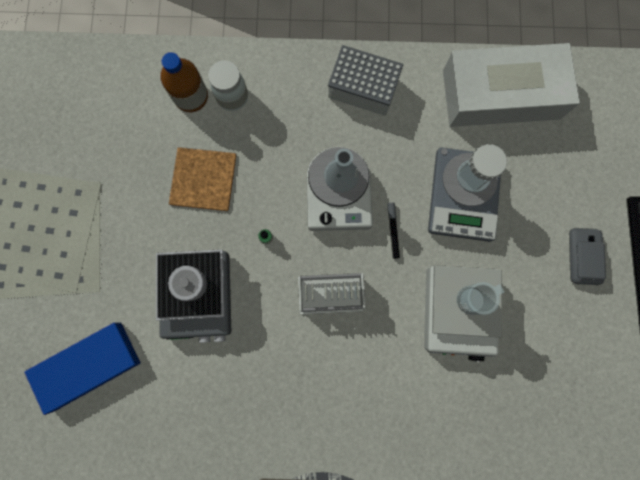

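The scene view shows the flask on the stirrer (270,270), the jar on the balance (175,190), the beaker on the hot plate (268,125) and the tin on the shaker (470,268). The cork mat is empty at (392,380), and the rack is at (357,212). In the top view the flask is at (343,160), the jar cap at (489,160), the beaker at (480,298), the tin at (186,284) and the cork at (204,180). So there are two swaps to make. Next I'll zoom in.

```bash
cat > h.py <<'E'
import cv2,numpy as np
def mont(img,cs,out,k=4,w=100,h=75):
    t=[]
    for x,y in cs:
        c=img[y:y+h,x:x+w]; c=cv2.resize(c,None,fx=k,fy=k,interpolation=cv2.INTER_CUBIC)
        for i in range(0,w,10): cv2.putText(c,str(x+i),(i*k,8),0,.3,(0,0,255),1) if i%20==0 else 0; cv2.line(c,(i*k,9),(i*k,14),(0,0,255),1)
        for j in range(0,h,10): cv2.putText(c,str(y+j),(0,j*k+4),0,.3,(0,0,255),1); cv2.line(c,(20,j*k),(26,j*k),(0,0,255),1)
        t.append(c)
    cv2.imwrite(out,np.vstack([np.hstack(t[:2]),np.hstack(t[2:])]))
def ray(c,u,v,z):
    M=np.array(c["camera_from_world"]);R,t=M[:3,:3],M[:3,3]
    o=-R.T@t;d=R.T@np.array([(u-c["cx"])/c["fx"],(v-c["cy"])/c["fy"],1]);return (o+d*(z-o[2])/d[2])
def proj(c,p):
    M=np.array(c["camera_from_world"]);q=M[:3,:3]@np.array(p)+M[:3,3];return c["fx"]*q[0]/q[2]+c["cx"],c["fy"]*q[1]/q[2]+c["cy"]
E
python3 - <<'E'
from h import *
mont(cv2.imread("pics/top0.png"),[(290,142),(420,140),(415,262),(145,245)],"pics/t1.png")
mont(cv2.imread("pics/scene0.png"),[(230,225),(135,155),(225,95),(415,235)],"pics/s1.png")
E
```

```text
(no output)
```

View pics/t1.png

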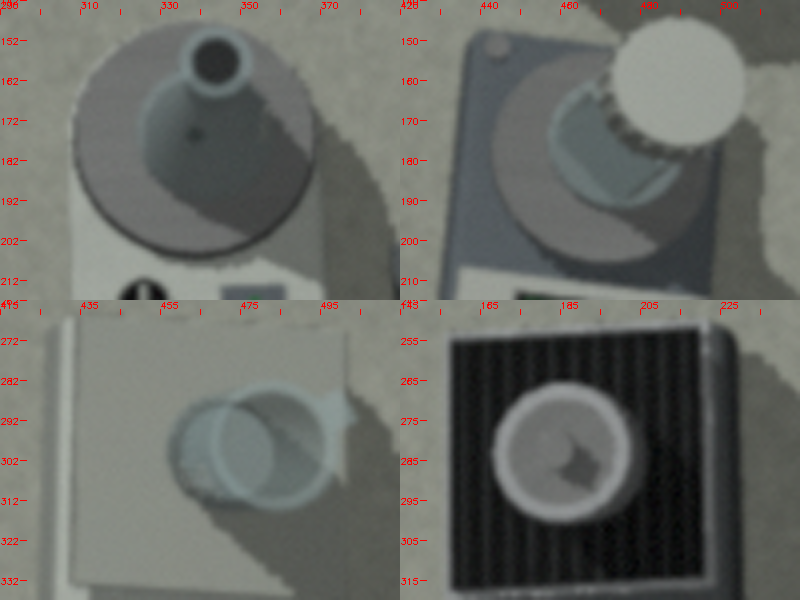

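View pics/s1.png

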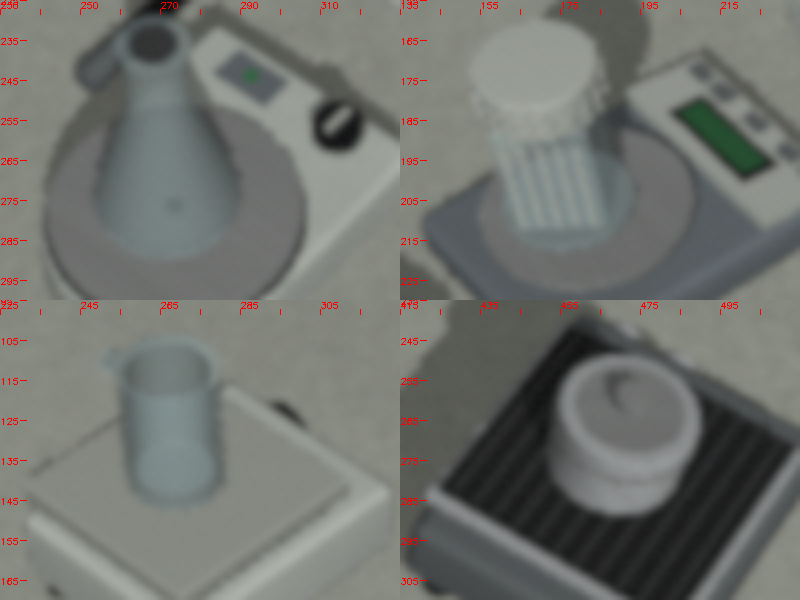

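The two zooms show these features.

| Feature | Top view (px) | Scene view (px) |
|---|---|---|
| Flask rim | (344,157.5) | (268.3,235.5) |
| Jar cap | (489.6,160.2) | (169,169.6) |
| Beaker rim | (483.6,298.2) | (266.6,112.5) |
| Tin lid | (185.4,283.1) | (472.5,261.8) |
| Stirrer plate | (339,176.6) | – |
| Balance pan | (471,179) | – |
| Mat corners | (157.5,255), (220.5,252), (221.5,314.5), (158,317.5) | – |

I'll cast rays for these.

```bash
python3 - <<'E'
from bench import *
from h import *
T=camera("top");S=camera("scene");f=lambda p:np.round(p*1000).astype(int)[:2]
V={"flask":((344,157.5),(268.25,235.5),.151),"jar":((489.6,160.2),(169,169.6),.138),"beaker":((483.6,298.2),(266.6,112.5),.14),"tin":((185.4,283.1),(472.5,261.75),.106)}
for n,(a,b,z) in V.items():
    # free two-view height check
    P=[];
    for c,p in((T,a),(S,b)):
        q0,q1=ray(c,*p,0),ray(c,*p,.2);P.append((q0,(q1-q0)))
    A=np.array([P[0][1],-P[1][1]]).T;k=np.linalg.lstsq(A,P[1][0]-P[0][0],rcond=None)[0]
    print(n,"top",f(ray(T,*a,z)),"scene",f(ray(S,*b,z)),"z2view",k*.2)
print("stir",f(ray(T,339,176.6,.046)),"dia",np.linalg.norm(ray(T,308.75,177,.046)-ray(T,369,177,.046)),np.linalg.norm(ray(T,339,147,.046)-ray(T,339,206,.046)))
print("dimple",f(ray(T,338.75,175.5,.048)))
print("pan",f(ray(T,471,179,.046)),"dia",np.linalg.norm(ray(T,443,179,.046)-ray(T,499,179,.046)),np.linalg.norm(ray(T,471,152,.046)-ray(T,471,205.75,.046)))
print("bkbase",f(ray(T,470.1,299.9,.07)))
for nm,z,L,c in(("mat",.07,[(157.5,255),(220.5,252),(221.5,314.5),(158,317.5)],T),("mat",.07,[(459.5,242.5),(515,270),(487.5,309),(425,281.75)],S),("hp",.07,[(433.75,266.5),(501.75,267),(432.5,332.75)],T),("hp",.07,[(281,116),(312.5,142),(271,170),(231,140)],S)):
    q=[ray(c,*p,z) for p in L];print(nm,[list(f(x)) for x in q],f(np.mean(q,0)))
# masks
img=cv2.cvtColor(T["color"],cv2.COLOR_RGB2HSV)
def rect(m,x0,y0,x1,y1,z,nm):
    M=np.zeros_like(m);M[y0:y1,x0:x1]=m[y0:y1,x0:x1]
    cs=cv2.findContours(M,cv2.RETR_EXTERNAL,cv2.CHAIN_APPROX_NONE)[0];c=max(cs,key=cv2.contourArea)
    b=cv2.boxPoints(cv2.minAreaRect(c));q=np.array([ray(T,*p,z) for p in b])
    print(nm,f(q.mean(0)),[round(1000*np.linalg.norm(q[i]-q[i-1])) for i in range(4)],"ang",np.degrees(np.arctan2(*(q[1]-q[0])[[1,0]])))
rect(((img[...,1]>110)&(img[...,2]>60)).astype(np.uint8),150,130,255,225,.008,"cork")
rect((img[...,2]<55).astype(np.uint8),140,235,240,330,.07,"mat")
E
```

```text
flask top [651 -17] scene [648 -18] z2view [0.15354503 0.15333972]
jar top [ 658 -257] scene [ 653 -260] z2view [0.14311627 0.1429142 ]
beaker top [ 432 -241] scene [ 431 -241] z2view [0.14080155 0.14070093]
tin top [444 236] scene [441 236] z2view [0.1086562  0.10896668]
stir [650 -13] dia 0.10989395316853182 0.11134975664395806
dimple [651 -13]
pan [ 652 -254] dia 0.1021702025939564 0.10144723823147489
bkbase [ 432 -241]
mat [[np.int64(493), np.int64(298)], [np.int64(502), np.int64(189)], [np.int64(395), np.int64(181)], [np.int64(387), np.int64(288)]] [444 239]
mat [[np.int64(393), np.int64(187)], [np.int64(379), np.int64(289)], [np.int64(476), np.int64(297)], [np.int64(500), np.int64(192)]] [437 241]
hp [[np.int64(487), np.int64(-179)], [np.int64(490), np.int64(-297)], [np.int64(375), np.int64(-176)]] [ 451 -217]
hp [[np.int64(361), np.int64(-275)], [np.int64(376), np.int64(-174)], [np.int64(487), np.int64(-179)], [np.int64(481), np.int64(-298)]] [ 426 -231]
cork [650 245] [112, 115, 114, 114] ang -3.196464229607568
mat [445 240] [108, 107, 108, 105] ang -88.31578687019156
```

All measurements agree to within a few mm. I'll use yaw 90° (tool x = +y, tool y = +x) throughout, which keeps the fingers off the beaker's spout. The beaker goes to the cork first.

{"name": "play_rows", "arguments": {"increments": "0 0 -0.1 0.02 -0.016 0 1; 0 0 -0.25 0.06 -0.048 0 1; 0 0 -0.4 0.1 -0.08 0 1; 0 0 -0.55 0.14 -0.111 0 1; 0 0 -0.7 0.18 -0.143 0 1; 0 0 -0.85 0.22 -0.175 0 1; 0 0 -1.0 0.255 -0.203 0 1; 0 0 -1.1 0.28 -0.223 0 1", "grip_force": 15}}

```text
time: 1.0
ee_pos: [0.3685, -0.3218, 0.2228]
eef_rot: [0.782, 0.623, 0.0, 0.0]
ft_force: [1.0, -1.0, 0.7]
width: 0.0869
grip_force: 0.0
```

```bash
cat > go.py <<'E'
import sys,numpy as np
from scipy.spatial.transform import Rotation as R
from bench import *
x,y,z=map(float,sys.argv[1:4]);s=read_state();q=R.from_quat(s["eef_rot"])
t=R.from_matrix(np.array([[0,1,0],[1,0,0],[0,0,-1.]]).T)
print("rot",np.round((q.inv()*t).as_rotvec(),4),"shift",np.round(q.inv().apply(np.array([x,y,z])-s["ee_pos"]),4),"pos",np.round(s["ee_pos"],4),"w",round(s["width"],4),"t",s["time"],"F",np.round(s["ft_force"],1),np.round(s["joint_positions"],2))
E
python3 go.py .432 -.241 .2
```

```text
rot [ 0.0006  0.     -0.2248] shift [0.0929 0.0438 0.0228] pos [ 0.3685 -0.3218  0.2228] w 0.0869 t 1.0 F [ 1.  -1.   0.7] [ 1.03  0.06 -0.42  1.79  0.02  1.3   0.38]
```

{"name": "play_rows", "arguments": {"increments": "0 0 -0.1 0.035 0.016 0 1; 0 0 -0.2 0.07 0.033 0 1; 0 0 -0.225 0.09 0.043 0.01 1; 0 0 -0.225 0.093 0.044 0.023 1; 0 0 -0.225 0.093 0.044 0.023 1"}}

```text
time: 1.5
ee_pos: [0.4296, -0.2447, 0.1971]
eef_rot: [0.711, 0.703, -0.001, -0.002]
ft_force: [-0.4, -0.3, -0.6]
width: 0.0868
grip_force: 0.0
```

```bash
python3 go.py .432 -.241 .101
```

```text
rot [-0.0033 -0.0017 -0.0103] shift [0.0035 0.0027 0.0961] pos [ 0.4296 -0.2447  0.1971] w 0.0868 t 1.5 F [-0.4 -0.3 -0.6] [ 0.92  0.1  -0.52  1.81  0.05  1.25  0.38]
```

{"name": "play_rows", "arguments": {"increments": "0 0 0 0 0 0.03 1; 0 0 0 0 0 0.06 1; 0 0 0 0 0 0.085 1; 0 0 0 0 0 0.099 1; 0 0 0 0 0 0.099 1; 0 0 0 0 0 0.099 1"}}

```text
time: 2.1
ee_pos: [0.431, -0.2457, 0.1013]
eef_rot: [0.711, 0.703, 0.0, 0.0]
ft_force: [1.4, 0.3, 1.5]
width: 0.0869
grip_force: 0.0
```

```bash
python3 go.py .432 -.241 .101
```

```text
rot [ 0.0005  0.0005 -0.0104] shift [0.0047 0.001  0.0003] pos [ 0.431  -0.2457  0.1013] w 0.0869 t 2.1 F [1.4 0.3 1.5] [ 0.9   0.2  -0.52  1.92  0.11  1.05  0.33]
```

Correct the 5 mm offset in y, close, and lift.

{"name": "play_rows", "arguments": {"increments": "0 0 -0.01 0.003 0.001 0 1; 0 0 -0.01 0.0047 0.001 0 1; 0 0 -0.01 0.0047 0.001 0 0; 0 0 -0.01 0.0047 0.001 0 0; 0 0 -0.01 0.0047 0.001 0 0; 0 0 -0.01 0.0047 0.001 0 0; 0 0 -0.01 0.0047 0.001 0 0; 0 0 -0.01 0.0047 0.001 0 0"}}

```text
time: 2.9
ee_pos: [0.4319, -0.2402, 0.1005]
eef_rot: [0.707, 0.707, -0.0, 0.0]
ft_force: [-0.2, -0.4, -0.4]
width: 0.0501
grip_force: 15.0
```

```bash
python3 go.py .65 .245 .169
```

```text
rot [-0.      0.0001  0.0009] shift [ 0.485   0.2185 -0.0685] pos [ 0.4319 -0.2402  0.1005] w 0.0501 t 2.9 F [-0.2 -0.4 -0.4] [ 0.9   0.2  -0.52  1.92  0.11  1.05  0.33]
```

{"name": "play_rows", "arguments": {"increments": "0 0 0 0 0 -0.01 0; 0 0 0 0 0 -0.03 0; 0 0 0 0 0 -0.05 0; 0 0 0 0.01 0.004 -0.065 0; 0 0 0 0.03 0.014 -0.07 0; 0 0 0 0.06 0.027 -0.07 0; 0 0 0 0.095 0.043 -0.07 0; 0 0 0 0.13 0.059 -0.07 0"}}

```text
time: 3.7
ee_pos: [0.4913, -0.109, 0.1714]
eef_rot: [0.707, 0.707, 0.0, 0.0]
ft_force: [0.5, 0.2, -0.2]
width: 0.0499
grip_force: 15.0
```

{"name": "play_rows", "arguments": {"increments": "0 0 0 0.035 0.016 0 0; 0 0 0 0.07 0.032 0 0; 0 0 0 0.105 0.047 0 0; 0 0 0 0.14 0.063 0 0; 0 0 0 0.175 0.079 0 0; 0 0 0 0.21 0.094 0 0; 0 0 0 0.245 0.11 0 0; 0 0 0 0.28 0.126 0 0"}}

```text
time: 4.5
ee_pos: [0.6172, 0.1712, 0.1711]
eef_rot: [0.707, 0.707, -0.0, 0.0]
ft_force: [0.0, 0.1, 0.5]
width: 0.0502
grip_force: 15.0
```

{"name": "play_rows", "arguments": {"increments": "0 0 0 0.03 0.013 0 0; 0 0 0 0.05 0.022 0 0; 0 0 0 0.065 0.029 0 0; 0 0 0 0.073 0.033 0 0; 0 0 0 0.075 0.034 0 0; 0 0 0 0.075 0.034 0 0"}}

```text
time: 5.1
ee_pos: [0.6505, 0.2445, 0.1707]
eef_rot: [0.707, 0.707, -0.0, 0.0]
ft_force: [-0.4, -0.3, -0.9]
width: 0.0499
grip_force: 15.0
```

```bash
python3 go.py .65 .245 .041
```

```text
rot [0.     0.0004 0.0006] shift [ 0.0005 -0.0005  0.1297] pos [0.6505 0.2445 0.1707] w 0.0499 t 5.1 F [-0.4 -0.3 -0.9] [ 0.04  0.61 -0.71  1.29  0.39  1.38 -0.66]
```

{"name": "play_rows", "arguments": {"increments": "0 0 0 0 0 0.02 0; 0 0 0 0 0 0.05 0; 0 0 0 0 0 0.08 0; 0 0 0 0 0 0.1 0; 0 0 0 0 0 0.115 0; 0 0 0 0 0 0.124 0; 0 0 0 0 0 0.129 0; 0 0 0 0 0 0.1305 0"}}

```text
time: 5.9
ee_pos: [0.6507, 0.245, 0.0403]
eef_rot: [0.707, 0.707, 0.0, 0.0]
ft_force: [1.4, -0.9, -1.0]
width: 0.0499
grip_force: 15.0
```

{"name": "play_rows", "arguments": {"increments": "0 0 0 0 0 0.001 0; 0 0 0 0 0 0.0015 0; 0 0 0 0 0 0.0015 0"}}

```text
time: 6.2
ee_pos: [0.6507, 0.2452, 0.0391]
eef_rot: [0.707, 0.707, 0.0, 0.0]
ft_force: [-0.5, 0.7, -0.6]
width: 0.0504
grip_force: 15.0
```

```bash
python3 go.py .65 -.017 .23
```

```text
rot [ 0.0008 -0.0002  0.001 ] shift [-0.2622 -0.0008 -0.191 ] pos [0.6507 0.2452 0.0391] w 0.0504 t 6.2 F [-0.5  0.7 -0.6] [ 0.02  0.73 -0.67  1.41  0.47  1.17 -0.71]
```

{"name": "play_rows", "arguments": {"increments": "0 0 0 0 0 0.0006 0; 0 0 0 0 0 0.0006 0; 0 0 0 0 0 0.0006 0.62; 0 0 0 0 0 0.0006 0.8; 0 0 0 0 0 0.0006 1; 0 0 0 0 0 0.0006 1; 0 0 0 0 0 -0.02 1; 0 0 0 0 0 -0.06 1"}}

```text
time: 7.0
ee_pos: [0.6486, 0.244, 0.0958]
eef_rot: [0.707, 0.708, -0.003, -0.001]
ft_force: [1.5, -0.3, 0.5]
width: 0.0837
grip_force: 0.0
```

{"name": "play_rows", "arguments": {"increments": "0 0 0 0 0 -0.045 1; 0 0 0 0 0 -0.09 1; 0 0 0 -0.02 0 -0.12 1; 0 0 0 -0.06 0 -0.131 1; 0 0 0 -0.105 0 -0.131 1; 0 0 0 -0.15 0 -0.131 1; 0 0 0 -0.195 0 -0.131 1; 0 0 0 -0.235 -0.001 -0.131 1"}}

```text
time: 7.8
ee_pos: [0.6495, 0.0074, 0.2296]
eef_rot: [0.707, 0.707, -0.0, 0.0]
ft_force: [0.5, -0.1, -0.5]
width: 0.0867
grip_force: 0.0
```

{"name": "play_rows", "arguments": {"increments": "0 0 0 -0.02 0 0 1; 0 0 0 -0.027 0 0 1; 0 0 0 -0.027 0 0.03 1; 0 0 0 -0.027 0 0.06 1; 0 0 0 -0.027 0 0.06 1; 0 0 0 -0.027 0 0.06 1"}}

```text
time: 8.4
ee_pos: [0.6497, -0.0156, 0.1701]
eef_rot: [0.706, 0.708, 0.0, -0.0]
ft_force: [0.9, 0.1, 0.5]
width: 0.087
grip_force: 0.0
```

```bash
python3 go.py .6495 -.017 .112; python3 - <<'E'
from bench import *
from h import *
im=camera("scene")["color"][:,:,::-1].copy();cv2.imwrite("pics/a.png",im)
E
```

```text
rot [-0.0003 -0.0006  0.0026] shift [-0.0015 -0.0001  0.0581] pos [ 0.6497 -0.0156  0.1701] w 0.087 t 8.4 F [0.9 0.1 0.5] [ 0.45  0.51 -0.68  1.43  0.32  1.32 -0.25]
```

View pics/a.png

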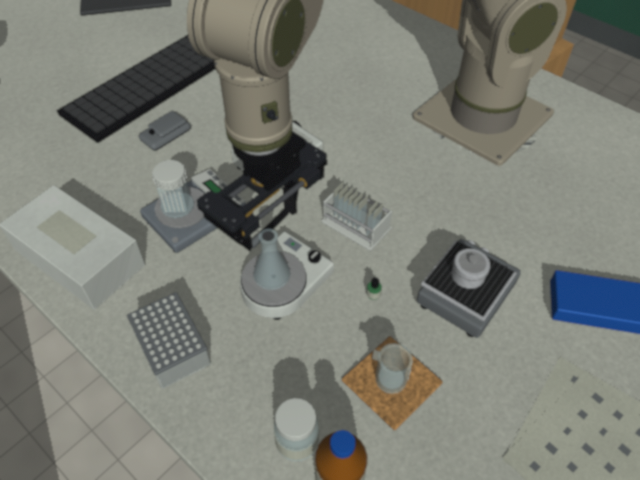

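The beaker stands upright on the cork at (392,368), and the gripper is centred over the flask neck at (268,225). I'll descend and grip.

{"name": "play_rows", "arguments": {"increments": "0 0 0 -0.001 0 0.02 1; 0 0 0 -0.0015 0 0.04 1; 0 0 0 -0.0015 0 0.054 1; 0 0 0 -0.0015 0 0.058 1; 0 0 0 -0.0015 0 0.058 1; 0 0 0 -0.0015 0 0.058 0.3; 0 0 0 -0.0015 0 0.058 0; 0 0 0 -0.0015 0 0.058 0"}}

```text
time: 9.25
ee_pos: [0.6501, -0.0184, 0.1123]
eef_rot: [0.707, 0.707, 0.0, 0.0]
ft_force: [0.3, 0.9, 0.3]
width: 0.0707
grip_force: 0.0
```

{"name": "play_rows", "arguments": {"increments": "0 0 0 0 0 0 0; 0 0 0 0 0 0 0; 0 0 0 0 0 0 0; 0 0 0 0 0 0 0; 0 0 0 0 0 0 0"}}

```text
time: 9.75
ee_pos: [0.6497, -0.0185, 0.1116]
eef_rot: [0.707, 0.707, -0.0, 0.0]
ft_force: [0.0, 0.7, 0.2]
width: 0.0309
grip_force: 0.2
```

```bash
python3 go.py .432 -.237 .136
```

```text
rot [0.0001 0.0001 0.001 ] shift [-0.2183 -0.2179 -0.0244] pos [ 0.6497 -0.0185  0.1116] w 0.0309 t 9.75 F [0.  0.7 0.2] [ 0.44  0.55 -0.67  1.49  0.35  1.22 -0.27]
```

{"name": "play_rows", "arguments": {"increments": "0 0 0 0 0 0 0; 0 0 0 0 0 0 0; 0 0 0 0 0 0 0"}}

```text
time: 10.05
ee_pos: [0.6498, -0.0185, 0.1116]
eef_rot: [0.707, 0.707, 0.0, 0.0]
ft_force: [-0.4, -0.2, 0.3]
width: 0.0287
grip_force: 15.0
```

{"name": "play_rows", "arguments": {"increments": "0 0 0 0 0 -0.003 0; 0 0 0 0 0 -0.008 0; 0 0 0 0 0 -0.015 0; 0 0 0 0 0 -0.02 0; 0 0 0 0 0 -0.02 0"}}

```text
time: 10.55
ee_pos: [0.6503, -0.0183, 0.1328]
eef_rot: [0.707, 0.707, 0.001, 0.001]
ft_force: [0.5, 0.4, -1.1]
width: 0.0287
grip_force: 15.0
```

```bash
python3 - <<'E'
from bench import *
from h import *
a=camera("scene")["color"][:,:,::-1][160:310,170:370];b=camera("top")["color"][:,:,::-1][110:260,240:440]
cv2.imwrite("pics/b.png",cv2.resize(np.vstack([a,b]),None,fx=2,fy=2,interpolation=2)); s=read_state();print(s["ft_force"],s["width"],s["grip_force"],s["ee_pos"])
E
```

```text
[ 0.08308357 -0.20102738 -1.69110641] 0.028871970996572457 14.997274113338355 [ 0.6497278  -0.01849206  0.13168945]
```

View pics/b.png

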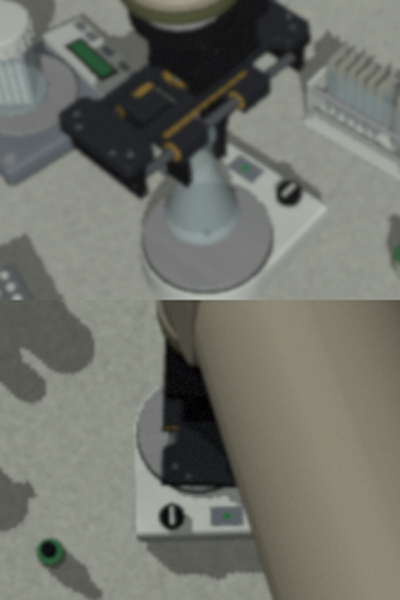

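The flask is held upright and clear of the stirrer plate, at (205,210) in the left crop. I'll carry it to the hot plate.

{"name": "play_rows", "arguments": {"increments": "0 0 0 0 0 -0.015 0; 0 0 0 0 0 -0.035 0; 0 0 0 -0.008 -0.008 -0.046 0; 0 0 0 -0.022 -0.022 -0.05 0; 0 0 0 -0.042 -0.042 -0.05 0; 0 0 0 -0.064 -0.064 -0.05 0; 0 0 0 -0.086 -0.086 -0.05 0; 0 0 0 -0.108 -0.108 -0.05 0"}}

```text
time: 11.45
ee_pos: [0.5403, -0.128, 0.182]
eef_rot: [0.707, 0.707, -0.0, 0.0]
ft_force: [0.5, 0.1, -0.3]
width: 0.0285
grip_force: 15.0
```

{"name": "play_rows", "arguments": {"increments": "0 0 0 -0.022 -0.022 0 0; 0 0 0 -0.044 -0.044 0 0; 0 0 0 -0.066 -0.066 0 0; 0 0 0 -0.086 -0.085 0 0; 0 0 0 -0.1 -0.099 0 0; 0 0 0 -0.109 -0.107 0 0; 0 0 0 -0.1115 -0.1098 0 0; 0 0 0 -0.1115 -0.1098 0 0"}}

```text
time: 12.25
ee_pos: [0.4322, -0.2381, 0.1818]
eef_rot: [0.707, 0.707, 0.0, 0.0]
ft_force: [0.3, 1.0, -1.7]
width: 0.0286
grip_force: 15.0
```

```bash
python3 go.py .432 -.238 .136
```

```text
rot [0.0003 0.0002 0.0008] shift [ 0.0001 -0.0002  0.0458] pos [ 0.4322 -0.2381  0.1818] w 0.0286 t 12.25 F [ 0.3  1.  -1.7] [ 0.99  0.11 -0.61  1.83  0.07  1.22  0.36]
```

{"name": "play_rows", "arguments": {"increments": "0 0 0 0 0 0.01 0; 0 0 0 0 0 0.025 0; 0 0 0 0 0 0.036 0; 0 0 0 0 0 0.042 0; 0 0 0 0 0 0.0445 0; 0 0 0 0 0 0.0455 0; 0 0 0 0 0 0.046 0; 0 0 0 0 0 0.046 0"}}

```text
time: 13.05
ee_pos: [0.4323, -0.2383, 0.1359]
eef_rot: [0.707, 0.707, 0.0, 0.0]
ft_force: [0.0, -0.3, -2.1]
width: 0.0285
grip_force: 15.0
```

```bash
python3 go.py .432 -.238 .1358
```

```text
rot [0.0005 0.0005 0.001 ] shift [ 0.0003 -0.0003  0.0001] pos [ 0.4323 -0.2383  0.1359] w 0.0285 t 13.05 F [ 0.  -0.3 -2.1] [ 0.98  0.16 -0.61  1.88  0.1   1.13  0.33]
```

{"name": "play_rows", "arguments": {"increments": "0 0 0 0 0 0.0005 0; 0 0 0 0 0 0.0008 0; 0 0 0 0 0 0.0008 0"}}

```text
time: 13.35
ee_pos: [0.4326, -0.2383, 0.1353]
eef_rot: [0.707, 0.707, 0.0, 0.001]
ft_force: [1.0, -0.5, 3.6]
width: 0.0288
grip_force: 15.0
```

{"name": "play_rows", "arguments": {"increments": "0 0 0 0 0 0 0.4; 0 0 0 0 0 0 0.6; 0 0 0 0 0 0 0.8; 0 0 0 0 0 0 1; 0 0 0 0 0 0 1; 0 0 0 0 0 0 1; 0 0 0 0 0 -0.02 1; 0 0 0 0 0 -0.05 1"}}

```text
time: 14.15
ee_pos: [0.4311, -0.2376, 0.1839]
eef_rot: [0.707, 0.708, -0.0, -0.002]
ft_force: [-0.6, -0.1, 0.1]
width: 0.0824
grip_force: 0.0
```

{"name": "play_rows", "arguments": {"increments": "0 0 0 0 0 -0.03 1; 0 0 0 0.02 0.01 -0.05 1; 0 0 0 0.06 0.025 -0.05 1; 0 0 0 0.1 0.042 -0.05 1; 0 0 0 0.14 0.06 -0.05 1; 0 0 0 0.18 0.08 -0.05 1; 0 0 0 0.22 0.1 -0.05 1; 0 0 0 0.22 0.1 -0.05 1"}}

```text
time: 14.95
ee_pos: [0.5331, -0.0112, 0.2349]
eef_rot: [0.704, 0.71, 0.001, -0.001]
ft_force: [-0.9, 0.2, 0.2]
width: 0.0868
grip_force: 0.0
```

```bash
python3 - <<'E'
from bench import *
from h import *
a=camera("scene")["color"][:,:,::-1][80:230,210:410];b=camera("top")["color"][:,:,::-1][230:380,400:600]
cv2.imwrite("pics/c.png",cv2.resize(np.vstack([a,b]),None,fx=2,fy=2,interpolation=2))
T=camera("top");S=camera("scene")
for z in(.07,.138,.175):print(z,proj(T,(.432,-.237,z)),proj(S,(.432,-.237,z)))
E
python3 go.py .65 .245 .2
```

```text
0.07 (np.float64(467.82528274721255), np.float64(299.78326508413966)) (np.float64(269.94808866830346), np.float64(141.55545418458593))
0.138 (np.float64(480.39138767383304), np.float64(297.9844753993878)) (np.float64(267.9167611543933), np.float64(114.64196277681611))
0.175 (np.float64(488.1688554696706), np.float64(296.8711607385333)) (np.float64(266.73082192891553), np.float64(98.92920107961726))
rot [-0.0005  0.0005 -0.0004] shift [0.2643 0.1183 0.0343] pos [ 0.5316 -0.0192  0.2345] w 0.0871 t 15.15 F [ 0.8 -1.1  0.2] [ 0.67  0.2  -0.81  1.65  0.15  1.35 -0.16]
```

View pics/c.png

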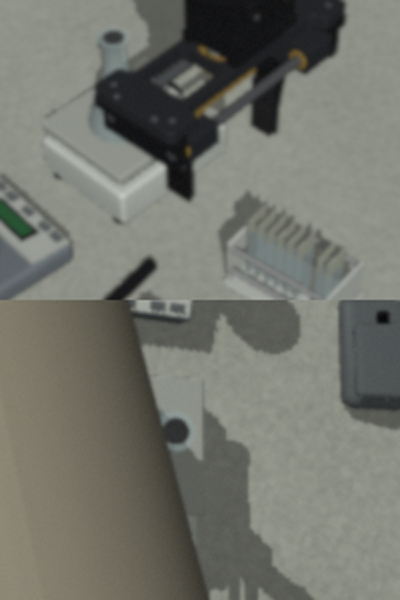

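The flask stands upright on the hot plate. Its rim in the top view is at (488,296) against a predicted (488,297), and in the scene view at (266.5,99). Now the beaker goes from the cork to the stirrer.

{"name": "play_rows", "arguments": {"increments": "0 0 0 0.03 0.014 0 1; 0 0 0 0.07 0.031 0.01 1; 0 0 0 0.11 0.05 0.03 1; 0 0 0 0.15 0.067 0.05 1; 0 0 0 0.19 0.085 0.07 1; 0 0 0 0.225 0.101 0.08 1; 0 0 0 0.255 0.115 0.09 1; 0 0 0 0.264 0.1187 0.1 1"}}

```text
time: 15.95
ee_pos: [0.6505, 0.2482, 0.1336]
eef_rot: [0.706, 0.708, 0.0, -0.001]
ft_force: [-0.7, -0.0, -0.2]
width: 0.0866
grip_force: 0.0
```

{"name": "play_rows", "arguments": {"increments": "0 0 0 0 0 0 1; 0 0 0 0 0 0.02 1; 0 0 0 0 0 0.05 1; 0 0 0 0 0 0.075 1; 0 0 0 0 0 0.09 1; 0 0 0 0 0 0.094 1; 0 0 0 0 0 0.094 1"}}

```text
time: 16.65
ee_pos: [0.6507, 0.245, 0.0413]
eef_rot: [0.707, 0.707, -0.0, 0.0]
ft_force: [0.1, -0.2, 1.1]
width: 0.087
grip_force: 0.0
```

```bash
python3 go.py .6505 .245 .0385
```

```text
rot [ 0.0004  0.0004 -0.0003] shift [ 0.     -0.0002  0.0028] pos [0.6507 0.245  0.0413] w 0.087 t 16.65 F [ 0.1 -0.2  1.1] [ 0.07  0.75 -0.74  1.41  0.52  1.19 -0.74]
```

{"name": "play_rows", "arguments": {"increments": "0 0 0 0 0 0.0028 1; 0 0 0 0 0 0.0028 0.5; 0 0 0 0 0 0.0028 0; 0 0 0 0 0 0.0028 0; 0 0 0 0 0 0.0028 0; 0 0 0 0 0 0.0028 0; 0 0 0 0 0 0.0028 0; 0 0 0 0 0 0.0028 0"}}

```text
time: 17.45
ee_pos: [0.6504, 0.2461, 0.038]
eef_rot: [0.707, 0.707, 0.0, 0.0]
ft_force: [0.7, -0.0, 0.3]
width: 0.0503
grip_force: 15.0
```

```bash
python3 go.py .65 -.014 .077
```

```text
rot [0.0001 0.0001 0.001 ] shift [-0.2601 -0.0006 -0.039 ] pos [0.6504 0.2461 0.038 ] w 0.0503 t 17.45 F [ 0.7 -0.   0.3] [ 0.06  0.75 -0.74  1.41  0.52  1.18 -0.74]
```

{"name": "play_rows", "arguments": {"increments": "0 0 0 0 0 -0.01 0; 0 0 0 0 0 -0.035 0; 0 0 0 0 0 -0.065 0; 0 0 0 -0.01 0 -0.09 0; 0 0 0 -0.03 0 -0.108 0; 0 0 0 -0.06 0 -0.112 0; 0 0 0 -0.09 0 -0.112 0; 0 0 0 -0.12 0 -0.112 0"}}

```text
time: 18.25
ee_pos: [0.6505, 0.1251, 0.151]
eef_rot: [0.707, 0.708, 0.0, 0.0]
ft_force: [-0.0, 0.3, -1.8]
width: 0.0505
grip_force: 15.0
```

{"name": "play_rows", "arguments": {"increments": "0 0 0 -0.03 0 0 0; 0 0 0 -0.06 0 0 0; 0 0 0 -0.09 0 0 0; 0 0 0 -0.115 0 0 0; 0 0 0 -0.132 0 0 0; 0 0 0 -0.1385 -0.0005 0 0; 0 0 0 -0.1385 -0.0005 0.01 0; 0 0 0 -0.1385 -0.0005 0.025 0"}}

```text
time: 19.05
ee_pos: [0.6504, -0.0106, 0.1249]
eef_rot: [0.706, 0.708, 0.001, 0.0]
ft_force: [0.5, 0.4, -1.0]
width: 0.0499
grip_force: 15.0
```

{"name": "play_rows", "arguments": {"increments": "0 0 0 0 0 0.02 0; 0 0 0 0 0 0.035 0; 0 0 0 0 0 0.043 0; 0 0 0 0 0 0.046 0; 0 0 0 0 0 0.047 0; 0 0 0 0 0 0.047 0; 0 0 0 0 0 0.047 0"}}

```text
time: 19.75
ee_pos: [0.6505, -0.0124, 0.0787]
eef_rot: [0.707, 0.707, 0.0, 0.0]
ft_force: [-0.2, 0.2, -0.5]
width: 0.05
grip_force: 15.0
```

```bash
python3 go.py .65 -.013 .0763
```

```text
rot [0.0012 0.0001 0.001 ] shift [-0.0006 -0.0005  0.0024] pos [ 0.6505 -0.0124  0.0787] w 0.05 t 19.75 F [-0.2  0.2 -0.5] [ 0.49  0.61 -0.75  1.52  0.44  1.18 -0.33]
```

{"name": "play_rows", "arguments": {"increments": "0 0 0 0 0 0.001 0; 0 0 0 0 0 0.0018 0; 0 0 0 0 0 0.0024 0; 0 0 0 0 0 0.0028 0; 0 0 0 0 0 0.0028 0"}}

```text
time: 20.25
ee_pos: [0.6502, -0.0125, 0.0759]
eef_rot: [0.707, 0.707, -0.0, 0.0]
ft_force: [-3.2, -0.8, 5.5]
width: 0.0503
grip_force: 15.0
```

{"name": "play_rows", "arguments": {"increments": "0 0 0 0 0 0 0.62; 0 0 0 0 0 0 0.7; 0 0 0 0 0 0 0.85; 0 0 0 0 0 0 1; 0 0 0 0 0 0 1; 0 0 0 0 0 -0.02 1; 0 0 0 0 0 -0.055 1; 0 0 0 0 0 -0.095 1"}}

```text
time: 21.05
ee_pos: [0.6493, -0.0125, 0.1702]
eef_rot: [0.707, 0.708, -0.001, -0.001]
ft_force: [0.1, -1.0, 0.2]
width: 0.0862
grip_force: 0.0
```

{"name": "play_rows", "arguments": {"increments": "0 0 0 0.02 -0.016 -0.02 1; 0 0 0 0.05 -0.04 -0.03 1; 0 0 0 0.085 -0.07 -0.03 1; 0 0 0 0.12 -0.1 -0.03 1; 0 0 0 0.155 -0.13 -0.03 1; 0 0 0 0.19 -0.16 -0.03 1; 0 0 0 0.225 -0.188 -0.03 1; 0 0 0 0.249 -0.208 -0.03 1"}}

```text
time: 21.85
ee_pos: [0.4396, 0.2388, 0.2004]
eef_rot: [0.706, 0.708, 0.0, 0.0]
ft_force: [0.4, 0.2, -0.2]
width: 0.0868
grip_force: 0.0
```

{"name": "play_rows", "arguments": {"increments": "0 0 0 0 0 0.03 1; 0 0 0 0 0 0.06 1; 0 0 0 0 0 0.06 1; 0 0 0 0 0 0.06 1"}}

```text
time: 22.25
ee_pos: [0.4418, 0.2365, 0.1407]
eef_rot: [0.707, 0.708, -0.0, -0.0]
ft_force: [-0.5, -0.3, -0.7]
width: 0.087
grip_force: 0.0
```

```bash
python3 go.py .443 .236 .076; python3 - <<'E'
from bench import *
from h import *
a=camera("scene")["color"][:,:,::-1]
cv2.imwrite("pics/d.png",np.hstack([cv2.resize(a[200:320,210:410],None,fx=2,fy=2),cv2.resize(a[200:320,380:580],None,fx=2,fy=2)]))
S=camera("scene");print(proj(S,(.65,-.014,.046)),proj(S,(.65,-.014,.116)))
E
```

```text
rot [-0.0006 -0.0002  0.0013] shift [-0.0005  0.0013  0.0647] pos [0.4418 0.2365 0.1407] w 0.087 t 22.25 F [-0.5 -0.3 -0.7] [ 0.3   0.25 -0.99  1.85  0.23  1.16 -0.76]
(np.float64(272.8300992066738), np.float64(276.1724944375577)) (np.float64(270.5240203288318), np.float64(251.0156965403171))
```

View pics/d.png

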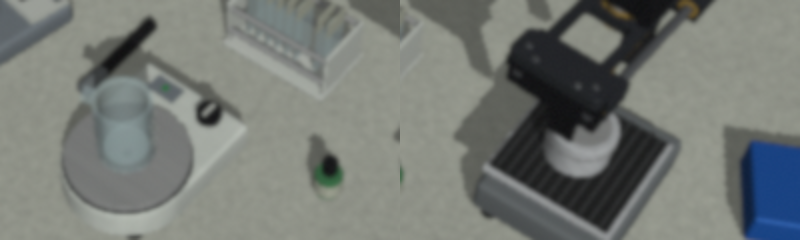

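The beaker is upright and centred on the stirrer. Its rim is at (271.5,250.5) against a predicted (270.5,251). The gripper is over the tin, so I'll grip it and take it to the cork.

{"name": "play_rows", "arguments": {"increments": "0 0 0 -0.0005 0.0013 0.025 1; 0 0 0 -0.0005 0.0013 0.048 1; 0 0 0 -0.0005 0.0013 0.06 1; 0 0 0 -0.0005 0.0013 0.064 1; 0 0 0 -0.0005 0.0013 0.064 1; 0 0 0 -0.0005 0.0013 0.064 0.5; 0 0 0 -0.0005 0.0013 0.064 0; 0 0 0 -0.0005 0.0013 0.064 0"}}

```text
time: 23.15
ee_pos: [0.4435, 0.236, 0.0767]
eef_rot: [0.707, 0.707, 0.0, 0.0]
ft_force: [-0.0, -0.5, 0.6]
width: 0.0707
grip_force: 0.0
```

{"name": "play_rows", "arguments": {"increments": "0 0 0 0 0 0 0; 0 0 0 0 0 0 0; 0 0 0 0 0 0 0; 0 0 0 0 0 0 0"}}

```text
time: 23.55
ee_pos: [0.4433, 0.2359, 0.0763]
eef_rot: [0.707, 0.707, 0.0, 0.0]
ft_force: [-0.8, -0.1, 2.6]
width: 0.0556
grip_force: 15.0
```

```bash
python3 go.py .65 .245 .014
```

```text
rot [0.0003 0.0001 0.001 ] shift [0.0089 0.2067 0.0624] pos [0.4433 0.2359 0.0763] w 0.0556 t 23.55 F [-0.8 -0.1  2.6] [ 0.25  0.35 -0.94  1.91  0.32  1.05 -0.83]
```

{"name": "play_rows", "arguments": {"increments": "0 0 0 0 0 -0.008 0; 0 0 0 0 0 -0.025 0; 0 0 0 0 0 -0.042 0; 0 0 0 0 0.01 -0.05 0; 0 0 0 0.001 0.03 -0.05 0; 0 0 0 0.003 0.06 -0.05 0; 0 0 0 0.004 0.09 -0.05 0; 0 0 0 0.005 0.12 -0.05 0"}}

```text
time: 24.35
ee_pos: [0.565, 0.2403, 0.1255]
eef_rot: [0.707, 0.707, -0.0, 0.0]
ft_force: [0.5, 0.1, -0.7]
width: 0.0563
grip_force: 15.0
```

{"name": "play_rows", "arguments": {"increments": "0 0 0 0.001 0.03 0 0; 0 0 0 0.003 0.058 0 0; 0 0 0 0.004 0.077 0 0; 0 0 0 0.004 0.0865 0 0; 0 0 0 0.004 0.0865 0.015 0; 0 0 0 0.004 0.0865 0.04 0; 0 0 0 0.004 0.0865 0.065 0; 0 0 0 0.004 0.0865 0.085 0"}}

```text
time: 25.15
ee_pos: [0.6479, 0.2446, 0.0385]
eef_rot: [0.706, 0.708, -0.001, -0.0]
ft_force: [-0.0, -0.2, -1.3]
width: 0.056
grip_force: 15.0
```

{"name": "play_rows", "arguments": {"increments": "0 0 0 0 0 0.013 0; 0 0 0 0 0 0.021 0; 0 0 0 0 0 0.025 0; 0 0 0 0 0 0.0255 0; 0 0 0 0 0 0.0255 0"}}

```text
time: 25.65
ee_pos: [0.65, 0.2453, 0.0165]
eef_rot: [0.707, 0.707, 0.001, 0.0]
ft_force: [-0.2, -0.0, -0.0]
width: 0.0556
grip_force: 15.0
```

```bash
python3 go.py .65 .245 .0144
```

```text
rot [ 0.0011 -0.0004  0.0009] shift [-0.0003 -0.      0.0021] pos [0.65   0.2453 0.0165] w 0.0556 t 25.65 F [-0.2 -0.  -0. ] [ 0.08  0.78 -0.76  1.42  0.56  1.16 -0.76]
```

{"name": "play_rows", "arguments": {"increments": "0 0 0 0 0 0.001 0; 0 0 0 0 0 0.0017 0; 0 0 0 0 0 0.0023 0; 0 0 0 0 0 0.0023 0; 0 0 0 0 0 0.0023 0.68; 0 0 0 0 0 0.0023 0.8; 0 0 0 0 0 0.0023 1; 0 0 0 0 0 0.0023 1"}}

```text
time: 26.45
ee_pos: [0.6496, 0.245, 0.0132]
eef_rot: [0.707, 0.707, -0.0, 0.0]
ft_force: [-0.5, 0.0, 0.9]
width: 0.0755
grip_force: 0.0
```

{"name": "play_rows", "arguments": {"increments": "0 0 0 0 0 -0.01 1; 0 0 0 0 0 -0.04 1; 0 0 0 0 0 -0.08 1; 0 0 0 0 0 -0.12 1; 0 0 0 0 0 -0.16 1; 0 0 0 -0.02 0 -0.195 1; 0 0 0 -0.055 0 -0.205 1; 0 0 0 -0.1 0 -0.205 1"}}

```text
time: 27.25
ee_pos: [0.6499, 0.1469, 0.2218]
eef_rot: [0.705, 0.709, 0.002, 0.001]
ft_force: [0.5, 0.5, -0.3]
width: 0.087
grip_force: 0.0
```

{"name": "play_rows", "arguments": {"increments": "0 0 0 -0.045 0 0 1; 0 0 0 -0.09 0 0 1; 0 0 0 -0.135 0 0 1; 0 0 0 -0.18 0 0 1; 0 0 0 -0.225 0.001 0 1; 0 0 0 -0.27 0.002 0 1; 0 0 0 -0.315 0.003 0 1; 0 0 0 -0.36 0.005 0 1"}}

```text
time: 28.05
ee_pos: [0.6549, -0.2167, 0.2195]
eef_rot: [0.707, 0.708, 0.0, 0.0]
ft_force: [0.5, -0.6, 0.7]
width: 0.0868
grip_force: 0.0
```

{"name": "play_rows", "arguments": {"increments": "0 0 0 -0.03 0 0 1; 0 0 0 -0.043 0 0 1; 0 0 0 -0.043 0 0.02 1; 0 0 0 -0.043 0 0.04 1; 0 0 0 -0.043 0 0.04 1; 0 0 0 -0.043 0 0.04 1"}}

```text
time: 28.65
ee_pos: [0.6554, -0.2568, 0.1792]
eef_rot: [0.706, 0.708, 0.0, -0.0]
ft_force: [-0.7, 0.4, 0.8]
width: 0.087
grip_force: 0.0
```

```bash
python3 go.py .655 -.258 .109; python3 - <<'E'
from bench import *
from h import *
a=camera("scene")["color"][:,:,::-1]
cv2.imwrite("pics/e.png",np.hstack([cv2.resize(a[90:250,90:290],None,fx=2,fy=2),cv2.resize(a[320:480,290:490],None,fx=2,fy=2)]))
E
```

```text
rot [ 0.0003 -0.0003  0.0024] shift [-0.0012 -0.0004  0.0702] pos [ 0.6554 -0.2568  0.1792] w 0.087 t 28.65 F [-0.7  0.4  0.8] [ 0.77  0.64 -0.74  1.25  0.42  1.41  0.07]
```

View pics/e.png

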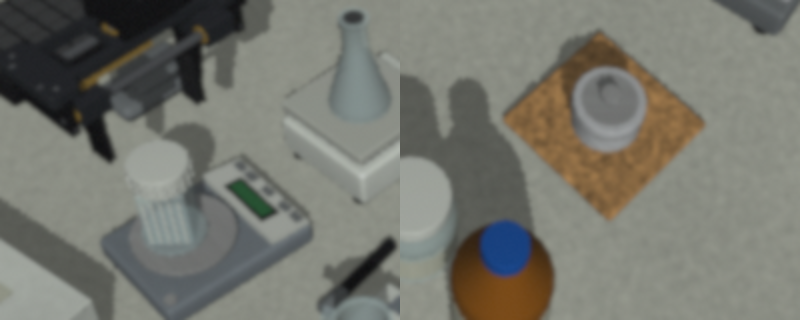

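The tin is upright on the cork at (395,372), and the jar sits between the fingers. I'll grip the jar.

{"name": "play_rows", "arguments": {"increments": "0 0 0 -0.0005 0 0.02 1; 0 0 0 -0.0008 0 0.04 1; 0 0 0 -0.0008 0 0.058 1; 0 0 0 -0.0008 0 0.068 1; 0 0 0 -0.0008 0 0.07 1; 0 0 0 -0.0008 0 0.07 0.6; 0 0 0 -0.0008 0 0.07 0; 0 0 0 -0.0008 0 0.07 0"}}

```text
time: 29.5
ee_pos: [0.6556, -0.2588, 0.1094]
eef_rot: [0.707, 0.707, 0.0, 0.001]
ft_force: [0.3, -1.2, -0.8]
width: 0.0707
grip_force: 0.0
```

{"name": "play_rows", "arguments": {"increments": "0 0 0 0 0 0 0; 0 0 0 0 0 0 0; 0 0 0 0 0 0 0; 0 0 0 0 0 0 0; 0 0 0 0 0 0 0", "grip_force": 20}}

```text
time: 30.0
ee_pos: [0.6558, -0.2588, 0.109]
eef_rot: [0.707, 0.707, 0.0, 0.001]
ft_force: [3.0, 0.4, 5.0]
width: 0.0585
grip_force: 20.0
```

```bash
python3 go.py .443 .24 .133
```

```text
rot [0.0016 0.0004 0.001 ] shift [ 0.499  -0.2122 -0.0245] pos [ 0.6558 -0.2588  0.109 ] w 0.0585 t 30.0 F [3.  0.4 5. ] [ 0.77  0.69 -0.72  1.32  0.45  1.29  0.05]
```

{"name": "play_rows", "arguments": {"increments": "0 0 0 0 0 -0.004 0; 0 0 0 0 0 -0.015 0; 0 0 0 0 0 -0.035 0; 0 0 0 0 0 -0.055 0; 0 0 0 0 0 -0.07 0; 0 0 0 0.01 -0.004 -0.08 0; 0 0 0 0.026 -0.011 -0.083 0; 0 0 0 0.05 -0.021 -0.083 0"}}

```text
time: 30.8
ee_pos: [0.6335, -0.2086, 0.1915]
eef_rot: [0.707, 0.707, -0.0, 0.0]
ft_force: [-0.4, 0.2, -1.6]
width: 0.059
grip_force: 20.0
```

```bash
python3 go.py .443 .24 .133
```

```text
rot [-0.0001  0.0003 -0.0005] shift [ 0.4486 -0.1908  0.0584] pos [ 0.6335 -0.2086  0.1915] w 0.059 t 30.8 F [-0.4  0.2 -1.6] [ 0.77  0.55 -0.77  1.35  0.38  1.39  0.01]
```

{"name": "play_rows", "arguments": {"increments": "0 0 0 0.028 -0.012 0 0; 0 0 0 0.058 -0.024 0 0; 0 0 0 0.088 -0.037 0 0; 0 0 0 0.118 -0.05 0 0; 0 0 0 0.148 -0.063 0 0; 0 0 0 0.178 -0.076 0 0; 0 0 0 0.208 -0.089 0 0; 0 0 0 0.238 -0.101 0 0"}}

```text
time: 31.6
ee_pos: [0.5311, 0.0307, 0.191]
eef_rot: [0.707, 0.708, -0.001, -0.0]
ft_force: [0.6, 0.1, -0.9]
width: 0.0587
grip_force: 20.0
```

{"name": "play_rows", "arguments": {"increments": "0 0 0 0.03 -0.013 0 0; 0 0 0 0.06 -0.026 0 0; 0 0 0 0.09 -0.038 0 0; 0 0 0 0.12 -0.051 0 0; 0 0 0 0.15 -0.064 0 0; 0 0 0 0.178 -0.076 0 0; 0 0 0 0.198 -0.085 0 0; 0 0 0 0.208 -0.089 0 0"}}

```text
time: 32.4
ee_pos: [0.4416, 0.2391, 0.1912]
eef_rot: [0.706, 0.709, -0.0, 0.0]
ft_force: [0.9, -1.3, -0.5]
width: 0.059
grip_force: 20.0
```

{"name": "play_rows", "arguments": {"increments": "0 0 0 0.002 -0.001 0 0; 0 0 0 0.002 -0.001 0.01 0; 0 0 0 0.002 -0.001 0.025 0; 0 0 0 0.002 -0.001 0.038 0; 0 0 0 0.002 -0.001 0.047 0; 0 0 0 0.002 -0.001 0.053 0; 0 0 0 0.002 -0.001 0.055 0; 0 0 0 0.002 -0.001 0.055 0"}}

```text
time: 33.2
ee_pos: [0.4426, 0.2391, 0.1362]
eef_rot: [0.707, 0.707, -0.0, -0.0]
ft_force: [0.8, 0.4, -1.9]
width: 0.059
grip_force: 20.0
```

```bash
python3 go.py .443 .2395 .133
```

```text
rot [-0.0002 -0.0001  0.0011] shift [0.0004 0.0004 0.0032] pos [0.4426 0.2391 0.1362] w 0.059 t 33.2 F [ 0.8  0.4 -1.9] [ 0.34  0.29 -1.04  1.85  0.27  1.16 -0.79]
```

{"name": "play_rows", "arguments": {"increments": "0 0 0 0 0 0.001 0; 0 0 0 0 0 0.002 0; 0 0 0 0 0 0.0026 0; 0 0 0 0 0 0.003 0; 0 0 0 0 0 0.003 0"}}

```text
time: 33.7
ee_pos: [0.4426, 0.239, 0.1333]
eef_rot: [0.707, 0.707, -0.0, 0.0]
ft_force: [-0.3, 0.1, -0.5]
width: 0.0589
grip_force: 20.0
```

{"name": "play_rows", "arguments": {"increments": "0 0 0 0 0 0.0004 0; 0 0 0 0 0 0.0006 0; 0 0 0 0 0 0.0006 0.7; 0 0 0 0 0 0.0006 0.8; 0 0 0 0 0 0.0006 1; 0 0 0 0 0 0.0006 1; 0 0 0 0 0 -0.015 1; 0 0 0 0 0 -0.05 1"}}

```text
time: 34.5
ee_pos: [0.4414, 0.2384, 0.1828]
eef_rot: [0.707, 0.708, -0.002, -0.001]
ft_force: [0.2, -0.1, 0.7]
width: 0.0857
grip_force: 0.0
```

{"name": "play_rows", "arguments": {"increments": "0 0 0 0 0 -0.03 1; 0 0 0 0 0.02 -0.036 1; 0 0 0 0.001 0.06 -0.036 1; 0 0 0 0.002 0.105 -0.036 1; 0 0 0 0.004 0.15 -0.036 1; 0 0 0 0.005 0.19 -0.02 1; 0 0 0 0.006 0.2075 0.02 1; 0 0 0 0.006 0.2075 0.065 1"}}

```text
time: 35.3
ee_pos: [0.6532, 0.2451, 0.1185]
eef_rot: [0.708, 0.707, 0.002, 0.0]
ft_force: [0.5, 0.3, -1.0]
width: 0.087
grip_force: 0.0
```

{"name": "play_rows", "arguments": {"increments": "0 0 0 0 0 0.03 1; 0 0 0 0 0 0.03 1; 0 0 0 0 0 0.03 1"}}

```text
time: 35.6
ee_pos: [0.6506, 0.2454, 0.0901]
eef_rot: [0.707, 0.707, 0.0, -0.0]
ft_force: [0.5, 0.6, 1.0]
width: 0.0872
grip_force: 0.0
```

```bash
python3 go.py .65 .245 .0144; python3 - <<'E'
from bench import *
from h import *
S=camera("scene");T=camera("top");a=S["color"][:,:,::-1];b=T["color"][:,:,::-1]
cv2.imwrite("pics/f.png",np.hstack([cv2.resize(a[200:320,390:550],None,fx=2,fy=2),cv2.resize(b[220:340,120:280],None,fx=2,fy=2)]))
print(proj(S,(.443,.24,.162)),proj(T,(.443,.24,.162)))
E
```

```text
rot [ 0.0006 -0.0008  0.0007] shift [-0.0005 -0.0006  0.0757] pos [0.6506 0.2454 0.0901] w 0.0872 t 35.6 F [0.5 0.6 1. ] [ 0.13  0.74 -0.86  1.37  0.56  1.29 -0.75]
(np.float64(481.077907854263), np.float64(242.19658585563985)) (np.float64(173.3930757032231), np.float64(280.8846394412709))
```

View pics/f.png

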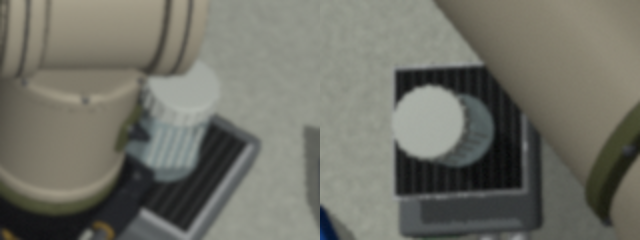

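The jar stands upright in the middle of the shaker, with its cap at (174,282) in the top view against a predicted (173.4,280.9). Last move: the tin to the balance.

{"name": "play_rows", "arguments": {"increments": "0 0 0 0 0 0.02 1; 0 0 0 0 0 0.045 1; 0 0 0 0 0 0.065 1; 0 0 0 0 0 0.0735 1; 0 0 0 0 0 0.0755 1; 0 0 0 0 0 0.0755 1; 0 0 0 0 0 0.0755 0.5; 0 0 0 0 0 0.0755 0", "grip_force": 15}}

```text
time: 36.5
ee_pos: [0.6507, 0.2456, 0.0139]
eef_rot: [0.707, 0.707, 0.001, 0.0]
ft_force: [0.2, -0.9, -0.1]
width: 0.0777
grip_force: 0.0
```

{"name": "play_rows", "arguments": {"increments": "0 0 0 0 0 0 0; 0 0 0 0 0 0 0; 0 0 0 0 0 0 0; 0 0 0 0 0 0 0; 0 0 0 0 0 0 0; 0 0 0 0 0 0 0"}}

```text
time: 37.1
ee_pos: [0.6502, 0.2453, 0.013]
eef_rot: [0.707, 0.707, 0.0, 0.0]
ft_force: [-0.3, -0.4, 1.6]
width: 0.0554
grip_force: 15.0
```

```bash
python3 go.py .652 -.255 .0524
```

```text
rot [0.0002 0.0001 0.001 ] shift [-0.5003  0.0013 -0.0394] pos [0.6502 0.2453 0.013 ] w 0.0554 t 37.1 F [-0.3 -0.4  1.6] [ 0.11  0.81 -0.82  1.42  0.61  1.17 -0.79]
```

{"name": "play_rows", "arguments": {"increments": "0 0 0 0 0 -0.006 0; 0 0 0 0 0 -0.025 0; 0 0 0 0 0 -0.055 0; 0 0 0 0 0 -0.085 0; 0 0 0 0 0 -0.115 0; 0 0 0 0 0 -0.137 0; 0 0 0 -0.01 0 -0.148 0; 0 0 0 -0.03 0 -0.15 0"}}

```text
time: 37.9
ee_pos: [0.65, 0.2168, 0.1654]
eef_rot: [0.706, 0.708, 0.001, 0.0]
ft_force: [0.2, -0.2, -1.5]
width: 0.0556
grip_force: 15.0
```

{"name": "play_rows", "arguments": {"increments": "0 0 0 -0.03 0 0 0; 0 0 0 -0.06 0 0 0; 0 0 0 -0.09 0 0 0; 0 0 0 -0.12 0 0 0; 0 0 0 -0.15 0 0 0; 0 0 0 -0.18 0 0 0; 0 0 0 -0.21 0 0 0; 0 0 0 -0.24 0 0 0"}}

```text
time: 38.7
ee_pos: [0.6498, -0.0269, 0.163]
eef_rot: [0.707, 0.707, -0.0, 0.0]
ft_force: [0.7, -0.9, -0.5]
width: 0.0553
grip_force: 15.0
```

{"name": "play_rows", "arguments": {"increments": "0 0 0 -0.03 0 0 0; 0 0 0 -0.06 0 0 0; 0 0 0 -0.09 0 0 0; 0 0 0 -0.12 0 0 0; 0 0 0 -0.15 0 0 0; 0 0 0 -0.18 0.001 0 0; 0 0 0 -0.21 0.001 0 0; 0 0 0 -0.225 0.001 0 0"}}

```text
time: 39.5
ee_pos: [0.6504, -0.254, 0.1626]
eef_rot: [0.708, 0.706, -0.001, 0.0]
ft_force: [0.2, -0.4, -0.5]
width: 0.0556
grip_force: 15.0
```

{"name": "play_rows", "arguments": {"increments": "0 0 0 -0.005 0 0 0; 0 0 0 -0.005 0 0.015 0; 0 0 0 -0.005 0 0.04 0; 0 0 0 -0.005 0 0.065 0; 0 0 0 -0.005 0 0.085 0; 0 0 0 -0.005 0 0.099 0; 0 0 0 -0.005 0 0.107 0; 0 0 0 -0.005 0 0.108 0"}}

```text
time: 40.3
ee_pos: [0.6513, -0.2537, 0.0539]
eef_rot: [0.706, 0.708, -0.0, -0.001]
ft_force: [-0.2, 0.4, -1.0]
width: 0.0553
grip_force: 15.0
```

```bash
python3 go.py .652 -.255 .0515
```

```text
rot [-0.0011 -0.0007  0.0021] shift [-0.0013  0.0007  0.0024] pos [ 0.6513 -0.2537  0.0539] w 0.0553 t 40.3 F [-0.2  0.4 -1. ] [ 0.82  0.76 -0.78  1.38  0.54  1.22 -0.01]
```

{"name": "play_rows", "arguments": {"increments": "0 0 0 -0.0005 0.0005 0.0005 0; 0 0 0 -0.0005 0.0005 0.0014 0; 0 0 0 -0.0005 0.0005 0.002 0; 0 0 0 -0.0005 0.0005 0.0024 0; 0 0 0 -0.0005 0.0005 0.0024 0; 0 0 0 -0.0005 0.0005 0.0024 0"}}

```text
time: 40.9
ee_pos: [0.6522, -0.2553, 0.0526]
eef_rot: [0.707, 0.707, 0.0, 0.0]
ft_force: [-0.4, 0.6, -0.7]
width: 0.0556
grip_force: 15.0
```

{"name": "play_rows", "arguments": {"increments": "0 0 0 0 0 0.0004 0; 0 0 0 0 0 0.0008 0; 0 0 0 0 0 0.0008 0; 0 0 0 0 0 0.0008 0"}}

```text
time: 41.3
ee_pos: [0.6521, -0.2553, 0.0516]
eef_rot: [0.707, 0.707, -0.0, 0.0]
ft_force: [0.0, 0.1, -0.4]
width: 0.0554
grip_force: 15.0
```

Lower by another 0.5 mm, release, rise and back away to a clear place.

{"name": "play_rows", "arguments": {"increments": "0 0 0 0 0 0.0005 0; 0 0 0 0 0 0.0005 0; 0 0 0 0 0 0.0005 0.68; 0 0 0 0 0 0.0005 0.8; 0 0 0 0 0 0.0005 1; 0 0 0 0 0 0.0005 1; 0 0 0 0 0 -0.015 1; 0 0 0 0 0 -0.05 1"}}

```text
time: 42.1
ee_pos: [0.6505, -0.255, 0.1002]
eef_rot: [0.707, 0.708, -0.001, -0.002]
ft_force: [0.3, 0.5, -0.4]
width: 0.0853
grip_force: 0.0
```

{"name": "play_rows", "arguments": {"increments": "0 0 0 0 0 -0.04 1; 0 0 0 0 0 -0.08 1; 0 0 0 0 0 -0.12 1; 0 0 0 0 0 -0.16 1; 0 0 0 -0.03 0 -0.16 1; 0 0 0 -0.07 0 -0.16 1; 0 0 0 -0.12 0 -0.16 1; 0 0 0 -0.17 0 -0.16 1"}}

```text
time: 42.9
ee_pos: [0.6521, -0.4267, 0.2637]
eef_rot: [0.707, 0.708, 0.0, 0.001]
ft_force: [-0.1, -0.3, 0.3]
width: 0.0873
grip_force: 0.0
```

{"name": "play_rows", "arguments": {"increments": "0 0 0 -0.04 -0.04 0 1; 0 0 0 -0.07 -0.08 0 1; 0 0 0 -0.08 -0.12 0 1; 0 0 0 -0.09 -0.16 0 1; 0 0 0 -0.09 -0.2 0 1; 0 0 0 -0.09 -0.24 0 1; 0 0 0 -0.09 -0.26 0 1; 0 0 0 -0.09 -0.26 0 1"}}

```text
time: 43.7
ee_pos: [0.389, -0.5171, 0.2635]
eef_rot: [0.708, 0.706, -0.001, 0.001]
ft_force: [-0.3, 1.1, 0.4]
width: 0.0869
grip_force: 0.0
```

```bash
python3 - <<'E'
from bench import *
from h import *
S=camera("scene");T=camera("top");a=S["color"][:,:,::-1];b=T["color"][:,:,::-1]
cv2.imwrite("pics/g.png",np.vstack([a[80:330,90:540],b[120:350,120:570]]))
for n,p in dict(tin=(.652,-.255,.082),jar=(.443,.24,.162),beaker=(.65,-.014,.116),flask=(.432,-.237,.175)).items():print(n,np.round(proj(S,p)),np.round(proj(T,p)))
print(read_state()["ee_pos"],read_state()["time"])
E
```

```text
tin [177. 193.] [478. 173.]
jar [481. 242.] [173. 281.]
beaker [271. 251.] [341. 165.]
flask [267.  99.] [488. 297.]
[ 0.39258126 -0.51549831  0.26293523] 43.8
```

View pics/g.png

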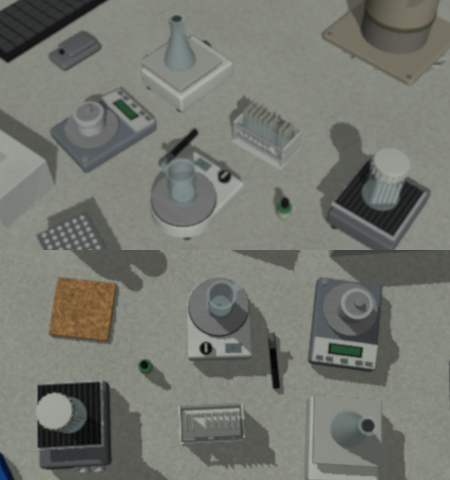

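All four vessels stand upright at the predicted pixels; in the top view the tin is at (478,174), the jar (174,282), the beaker (342,165) and the flask (487,296). The cork is empty, the rack has not moved, and the gripper is clear. I'm handing the job in.

```bash
python3 -c "
from bench import *
print(close_job())"
```

```text
the job is handed in; nothing more can be done
None
```

The job is handed in: the flask is on the hot plate, the jar on the shaker, the beaker on the stirrer and the tin on the balance, all upright within about 2 px of centre on the last pictures, with the rack unmoved, after about 44 s of robot time.

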